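Swing the peg box round the corner post so its latch faces front

TASK

The latch of the square clear peg box on the slatted shelf faces sideways. Without lifting the box, push it against the grey corner post so that it swings a quarter turn about the post, and leave it with its back flat against the post and the back rail and its latch facing the front of the shelf, towards the robot. Do not disturb the round dish.

Things in the scene. Friction and masses are not known exactly. Their poses are not given: they have to be found in the camera images.
- peg_box_center (a point): centre (half-way up) of the only latched box: clear acrylic, full of wooden clothes pegs, 110 x 110 mm, 60 mm high, white base and rim, about 0.35 kg, too wide to grasp, slides on the slats. Axes: z up, +y to the latch face (55 mm from the centre), x along it. At the start its +y is about the post's +y; its -y face is 1 to 14 mm from the post, which is 28 to 52 mm to +x of the middle
- latch (a point): middle of the outer side of the grey latch, a plate 30 mm wide, 26 mm high, on the middle of the box's +y face, 6 mm proud of it, 43 mm above the underside. Pushed on this face about 40 mm to -x of the latch until it meets the post, then carried on in an arc about the post (counterclockwise from above), the box pivots on the post; pushed straight, it may jam against it
- corner_post: fixed grey round post, 24 mm thick, 85 mm high; origin at its foot on its axis, level with the flush slats. Axes: +x to the shelf's back (from the robot), z up. The fixed back rail, 38 mm high, runs from it 340 mm along -y (none along +y), front face 12 mm to -x of the origin, flush with the post. Slats reach 290 mm to -x. Only the dish and two pegs behind the rail are within 70 mm of the box's swing
- dish: round white ceramic dish, 104 mm across and 26 mm high, origin under its middle, standing on the slats in front of the back rail, 220 to 270 mm along -y from the post; to be left alone
Not all that is in view belongs to the job. What is shaped like the part that bears peg_box_center but green or purple is not meant.

How it is judged (in metres and radians):
On the way:
1. the box, partly turned (20 to 70 degrees short of its final alignment), is pressed against the corner post (angle between the x axis of peg_box_center and the y axis of corner_post, either way round between 0.35 and 1.22 rad and contact force between peg_box and corner_post above 0.2 N), for 0.05 s.
At the end, for the whole second after the job is handed in: Box flat and still on the slats, latch to the front of the shelf, its back within 10 degrees of parallel to the back rail and within 18 mm of the line of rail and post; its middle, measured along the rail, from 120 mm on the rail's side of the post to 35 mm on the other side (angle between the x axis of peg_box_center and the y axis of corner_post, either way round below 0.18 rad and x of latch in the frame of corner_post below -0.1 m and x of peg_box_center in the frame of corner_post above -0.085 m and y of peg_box_center in the frame of corner_post between -0.12 and 0.035 m and z of peg_box_center in the frame of corner_post below 0.04 m and angle between peg_box_center's own z axis and vertical below 0.1 rad and linear speed of peg_box below 0.02 m/s); the robot touches nothing.
It fails at once if the box is lifted or tipped (z of peg_box_center in the frame of corner_post above 0.05 m or angle between peg_box_center's own z axis and vertical above 0.3 rad).
It fails at once if the round dish is moved by more than 20 mm (distance of dish from where it was at the start of the episode above 0.02 m).
It also fails if it takes over 35 s, if anything falls off the work surface, if the arm or the gripper's body presses on something with over 40 N, if the wrist force passes 120 N, or if a joint passes its speed limit or range.

ROBOT

A 6-joint arm with a two-finger parallel gripper is mounted at the origin on the work surface. World frame = base frame: x ahead of the robot, y to its left, z up, the work surface at z = 0. Lengths are in mm, angles in rad, forces in N, time in s.
With the tool pointing down it reaches from about 225 to 875 mm from the base axis. Payload 3.4 kg.
Tool frame: the origin (TCP) lies midway between the tips of the shut fingers; the grasp point (between the pads) lies behind it (manip.pinch_z is the y of the grasp point in the tool frame, in mm); y points along the fingers, z is the direction in which the jaws open and shut, and the axes are right-handed (so a half turn about y gives the same grasp; the last joint's range is limited). The gripper opens to 85 mm and grips with 20 to 120 N. Pads are 22 mm wide; open, the fingers measure 114 mm over their backs; the gripper's body (76 mm by 85 mm) begins 54 mm behind the grasp point. The pads swing forward as they close: fully open they stand 13 mm farther back than shut.
Start: joints at [-1.401, 0.276, 1.505, -0, 1.361, -0.121], TCP at [164.862, -550.893, 231.328] pointing down, gripper open.
Joint ranges: [-2.89, 2.89], [-0.75, 2.08], [0.22, 2.7], [-1.18, 4.32], [0.11, 2.71], [-2.7, 2.7]. Speed limits (rad/s): [2.57, 2.57, 3.14, 3.14, 3.14, 3.14].

INTERFACE

Orientations are given as a unit quaternion [w, x, y, z].
In Python, from rig import manip gives the robot as it stands.
- The arm moves only by the tool send_rows, never from a script. Its argument "increments" is a list that holds one entry, the list of rows, each a list of 5 numbers: the shift along the tool's x, y, z in m, then the turn about the tool's y in rad, then the opening in per cent of the stroke, from 0 (shut) to 100 (fully open). In form: [[[x, y, z, spin, gripper], ...]]. A call has 1 to 8 rows; each row is the pose to reach, as a shift and turn from the pose commanded when the call began, along the tool's axes at that moment; what a row does not reach only later rows make up. A row lasts 1/10 s, in which the tool goes at most 50 mm and 8.59 degrees, less where a joint would pass 70% of its speed; a pose out of reach is approached as far as the arm can. A call with a gripper value outside its range is refused whole. The fingers move at their own pace and stop on an object; "newtons" is the grip in N (left out, the last holds). Time passes only in rows, so rows that repeat a pose let the fingers close. It gives the time, the measured TCP pose, the force and the opening at its end, in the units of the state.
- manip.read_state(): the state, without advancing time (a new reading comes with each control period).
- manip.snapshot(name): name is "scene" or "top"; returns a dict with "frame" (400x640x3 uint8, blue, green, red), "fx", "fy", "cx", "cy" (pixels), "world_to_cam" (4x4, takes a point from world to camera coordinates). Camera axes: x right, y up, looking along -z (the intrinsics and any distortion apply to the point x, -y, -z); pixel columns grow to the right and rows downward; lengths in mm; the calibration is good to about 2 mm. A picture is of the moment at which its call begins. There is no depth.
- manip.close_job(): hands the job in, once; it reports no verdict.
The state is a dict: "time_s": time; "q": joint angles; "qvel": joint speeds; "joint_efforts": joint torques, N m; "tool_pos": TCP position; "ee_rot": TCP orientation; "contact_force": force on the tool from outside, world axes, zero at the start; "ft_torque": the same for the moment, N m; "width": opening from 0.0 (shut) to 1.0 (fully open).
Only numpy, scipy, OpenCV 4.12 (cv2) and the standard library are available. Lean on these libraries where they do the work, as an engineer would, in place of code of your own. Each camera call takes 0.05 s, during which the arm holds its last target.

## Working session

There is one attempt and no reset: what is moved stays moved. The work goes in short steps, Python scripts to look and compute and a tool call to move; the robot and the scene stay as the last step left them, time stands still between calls to the robot, and variables do not carry over. Pictures are saved under pics/ and viewed, and the job is handed in when it is done.

Besides the shell and the picture viewer there is one more tool, called after "Emit:" by a JSON object that holds its "fn" and its "kwargs", one argument or row to a line. send_rows: Moves the arm, as the interface text tells. Its arguments: {"type":"object","properties":{"increments":{"type":"array"},"newtons":{"type":"number"}},"required":["increments"]}

```bash
ls; mkdir -p pics
python3 - <<'E'
from rig import manip
import cv2
s=manip.read_state();print({k:s[k] for k in('time_s','tool_pos','ee_rot','width')},manip.pinch_z)
for n in("scene","top"):
    d=manip.snapshot(n);cv2.imwrite(f"pics/{n}0.png",d["frame"]);print(n,d["fx"],d["fy"],d["cx"],d["cy"],d["world_to_cam"],[k for k in d])
E
```

```text
pics
{'time_s': 0.0, 'tool_pos': array([ 164.79113209, -550.31704557,  230.44199601]), 'ee_rot': array([ 0.10244424, -0.10247254,  0.70029393, -0.69899425]), 'width': 0.9970791713474776} -18.700000000000003
scene 508.275729029702 508.275729029702 323.9797576018879 196.73948705573227 [[ 4.90591733e-01  8.71296528e-01  1.27322725e-02 -2.97526784e+02]
 [-5.30443642e-01  2.87015166e-01  7.97653958e-01  1.39726866e+02]
 [ 6.91338769e-01 -3.98076191e-01  6.02980972e-01 -1.70677936e+03]
 [ 0.00000000e+00  0.00000000e+00  0.00000000e+00  1.00000000e+00]] ['frame', 'fx', 'fy', 'cx', 'cy', 'world_to_cam']
top 419.0672804087916 419.0672804087916 319.6046772648257 193.90962525069725 [[ 2.77106639e-02 -9.99496474e-01 -1.54569783e-02  1.05987834e+02]
 [ 9.93016698e-01  2.57505675e-02  1.15129261e-01 -4.39358133e+02]
 [-1.14673264e-01 -1.85393458e-02  9.93230253e-01 -1.39959737e+03]
 [ 0.00000000e+00  0.00000000e+00  0.00000000e+00  1.00000000e+00]] ['frame', 'fx', 'fy', 'cx', 'cy', 'world_to_cam']
```

View pics/scene0.png

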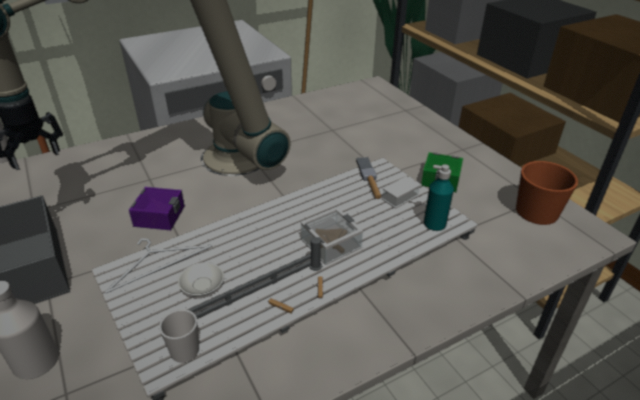

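View pics/top0.png

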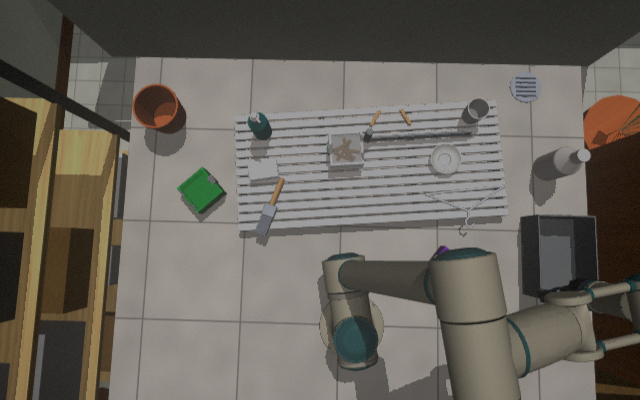

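The scene view shows the clear box at about (332,236), post at (316,252), and dish at (202,279). In the top view the box is at (346,150), the post at (369,135), and the dish at (445,158). I'll zoom in on both.

Run:
```python
import cv2,numpy as np
a=cv2.imread("pics/top0.png")[95:185,300:400];b=cv2.imread("pics/scene0.png")[195:285,280:380]
f=lambda i:cv2.convertScaleAbs(cv2.resize(i,(800,720)[:2],interpolation=cv2.INTER_CUBIC),alpha=1.3)
f2=lambda i:cv2.resize(i,None,fx=6,fy=6,interpolation=cv2.INTER_CUBIC)
cv2.imwrite("pics/tz0.png",f2(a));cv2.imwrite("pics/sz0.png",cv2.convertScaleAbs(f2(b),alpha=1.5))
```

```text
(no output)
```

View pics/tz0.png

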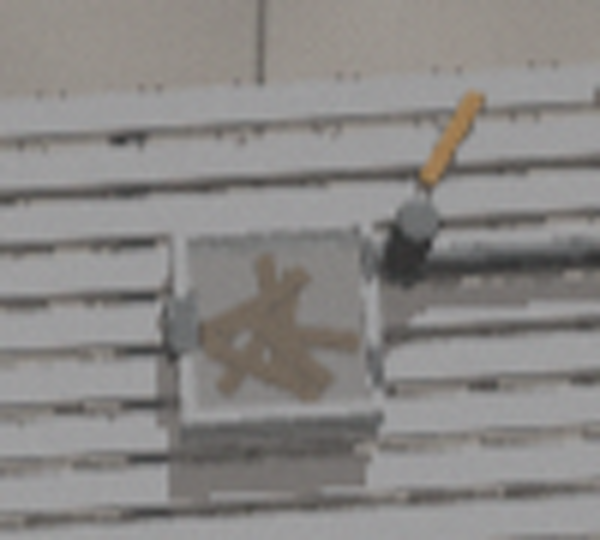

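View pics/sz0.png

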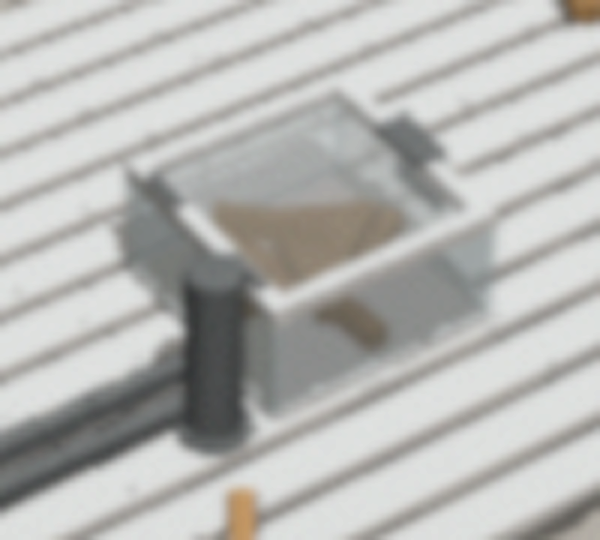

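The top zoom shows the post top at px (369.7,131.3), the rim corners at about (330,134), (361,134), (363,164) and (330.5,165), and the latch on the left at about (329,149). The scene zoom shows the post top at (316.3,240.3) and its foot at (315.8,267.5).

```bash
cat > h.py <<'E'
import numpy as np,cv2
C={"scene":(508.275729,323.979758,196.739487,np.array([[4.90591733e-01,8.71296528e-01,1.27322725e-02,-2.97526784e+02],[-5.30443642e-01,2.87015166e-01,7.97653958e-01,1.39726866e+02],[6.91338769e-01,-3.98076191e-01,6.02980972e-01,-1.70677936e+03]])),
"top":(419.06728,319.604677,193.909625,np.array([[2.77106639e-02,-9.99496474e-01,-1.54569783e-02,1.05987834e+02],[9.93016698e-01,2.57505675e-02,1.15129261e-01,-4.39358133e+02],[-1.14673264e-01,-1.85393458e-02,9.93230253e-01,-1.39959737e+03]]))}
def ray(n,p):
    f,cx,cy,W=C[n];R=W[:,:3];c=-R.T@W[:,3]
    d=R.T@np.array([(p[0]-cx)/f,-(p[1]-cy)/f,-1]);return c,d
def plane(n,p,z):
    c,d=ray(n,p);return c+d*(z-c[2])/d[2]
def tri(p,q):
    c1,d1=ray("scene",p);c2,d2=ray("top",q)
    s,t=np.linalg.lstsq(np.c_[d1,-d2],c2-c1,rcond=None)[0]
    a,b=c1+s*d1,c2+t*d2;return (a+b)/2,np.linalg.norm(a-b)
def proj(n,P):
    f,cx,cy,W=C[n];q=W[:,:3]@np.asarray(P,float)+W[:,3]
    return cx+f*q[0]/-q[2],cy+f*q[1]/q[2]
E
python3 - <<'E'
from h import *
np.set_printoptions(precision=1,suppress=True)
P,e=tri((316.3,240.3),(369.7,131.3));print("post top",P,e)
zs=P[2]-85
print("foot at slat from scene",plane("scene",(315.8,267.5),zs))
top=[(330,134),(360.8,133.7),(363,163.8),(330.3,165)]
Q=[plane("top",p,zs+60) for p in top]
sc=lambda x,y:(280+x/6,195+y/6)
S=[plane("scene",sc(*p),zs+60) for p in[(485,212),(272,303),(128,172),(338,95)]]
for q in Q:print("top",q)
for q in S:print("scn",q)
print(np.mean(Q,0),np.mean(S,0))
print("latch",plane("top",(328,149.5),zs+45),plane("scene",sc(415,140),zs+50))
E
python3 - <<'E'
import cv2
a=cv2.imread("pics/top0.png")[90:240,320:520]
cv2.imwrite("pics/tz1.png",cv2.convertScaleAbs(cv2.resize(a,None,fx=4,fy=4,interpolation=cv2.INTER_CUBIC),alpha=1.4))
E
```

```text
post top [630.6 -37.6 131.2] 2.897535296616019
foot at slat from scene [633.7 -38.6  46.2]
top [624.7  87.8 106.2]
top [628.1 -12.5 106.2]
top [528.7 -21.3 106.2]
top [522.1  84.3 106.2]
scn [627.2  90.4 106.2]
scn [633.2 -12.9 106.2]
scn [535.2 -26.  106.2]
scn [532.7  76.4 106.2]
[575.9  34.6 106.2] [582.1  32.  106.2]
latch [576.4  93.   91.2] [564.1  96.2  96.2]
```

View pics/tz1.png

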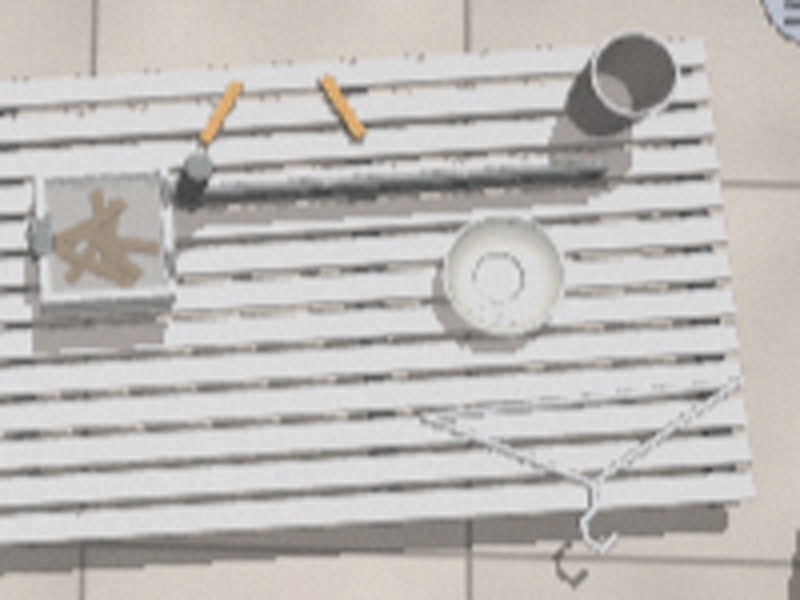

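Run:
```python
from h import *
from rig import manip
from scipy.spatial.transform import Rotation as R
np.set_printoptions(precision=3,suppress=True)
zs=46
a,b=plane("top",(371.25,139.2),zs+38),plane("top",(471,134.5),zs+38);print("rail",a,b,np.degrees(np.arctan2(*(a-b)[:2])))
a,b=plane("top",(320,225.7),zs),plane("top",(508.7,214.3),zs);print("front edge",a,b,np.degrees(np.arctan2(*(a-b)[:2])))
print("dish",plane("top",(320+504/4,90+275/4),zs+20), "bottle",plane("top",(258,122),150),plane("top",(262,137),zs))
s=manip.read_state();w,x,y,z=s['ee_rot'];print(R.from_quat([x,y,z,w]).as_matrix(),s['tool_pos'],s['q'])
```

```text
rail [616.186 -49.059  84.   ] [ 639.869 -377.239   84.   ] -4.127445478524348
front edge [327.721 113.101  46.   ] [ 382.337 -510.819   46.   ] -5.002732986938275
dish [ 560.24  -299.722   66.   ] bottle [646.767 317.365 150.   ] [624.589 319.512  46.   ]
[[-0.958 -0.     0.287]
 [-0.287  0.002 -0.958]
 [-0.    -1.    -0.002]] [ 164.753 -550.385  230.511] [-1.401  0.277  1.506 -0.     1.361 -0.121]
```

Emit:
{"fn": "send_rows", "kwargs": {
  "increments": [
    [[-0.02,0,-0.02,0,0],[-0.05,0,-0.05,0.03,0],[-0.08,0,-0.08,0.06,0],[-0.115,0,-0.115,0.1,0],[-0.15,0,-0.15,0.14,0],[-0.185,0,-0.185,0.18,0],[-0.22,0,-0.22,0.2,0],[-0.25,0,-0.25,0.21,0]]
  ],
  "newtons": 40
}}

```text
time_s: 0.9
tool_pos: [333.0, -237.2, 231.1]
ee_rot: [0.028, -0.028, 0.707, -0.706]
contact_force: [0.6, -1.2, 0.3]
width: 0.001
```

```bash
cat > st.py <<'E'
from h import *
from rig import manip
from scipy.spatial.transform import Rotation as R
np.set_printoptions(precision=3,suppress=True)
s=manip.read_state();w,x,y,z=s['ee_rot'];M=R.from_quat([x,y,z,w]).as_matrix()
p=np.array([632,-38]);a=np.radians(4.6);X=np.array([np.cos(a),np.sin(a)]);Y=np.array([-X[1],X[0]])
t=s['tool_pos'];d=t[:2]-p
def st():
    print("t",s['time_s'],"tcp",t,"post",X@d,Y@d,"zyaw-post deg",np.degrees(np.arctan2(M[1,2],M[0,2])-a),"F",s['contact_force'],"w",s['width'],"q",s['q'])
def to(xp,yp,z,yawdeg):
    g=p+X*xp+Y*yp;D=np.array([g[0],g[1],z])-t
    sp=-(np.radians(yawdeg)-(np.arctan2(M[1,2],M[0,2])-a))
    return M.T@D/1000,sp
E
python3 -c "
from st import *
st();print(to(-87,175,230,-90))"
```

```text
t 0.9 tcp [ 333.009 -237.198  231.11 ] post -314.00344587757854 -174.5775436235323 zyaw-post deg -89.99790345985969 F [ 0.61  -1.168  0.294] w 0.0014107599354427304 q [-0.79   0.021  1.82   0.001  1.301  0.7  ]
(array([-0.227,  0.001, -0.35 ]), np.float64(3.659152834867285e-05))
```

Emit:
{"fn": "send_rows", "kwargs": {
  "increments": [
    [[-0.025,0,-0.04,0,0],[-0.05,0,-0.08,0,0],[-0.075,0,-0.12,0,0],[-0.1,0,-0.16,0,0],[-0.13,0,-0.2,0,0],[-0.155,0,-0.24,0,0],[-0.18,0,-0.28,0,0],[-0.205,0,-0.315,0,0]]
  ]
}}

```text
time_s: 1.7
tool_pos: [511.8, 93.2, 231.0]
ee_rot: [-0.029, 0.029, -0.706, 0.707]
contact_force: [0.6, -1.3, -0.4]
width: -0.003
```

Emit:
{"fn": "send_rows", "kwargs": {
  "increments": [
    [[-0.015,0,-0.025,0,0],[-0.022,0.02,-0.035,0,0],[-0.022,0.05,-0.035,0,0],[-0.022,0.08,-0.035,0,0],[-0.022,0.1,-0.035,0,0],[-0.022,0.11,-0.035,0,0]]
  ]
}}

```text
time_s: 2.3
tool_pos: [529.0, 127.4, 118.8]
ee_rot: [-0.027, 0.03, -0.706, 0.707]
contact_force: [-0.1, 0.1, 0.4]
width: 0.004
```

```bash
python3 -c "
from st import *
st();print(to(-87,175,72,-90))
for n in('top','scene'):
    d=manip.snapshot(n)['frame'];cv2.imwrite('pics/%s1.png'%n,cv2.resize(d[80:200,280:420] if n=='top' else d[170:290,270:410],None,fx=5,fy=5,interpolation=cv2.INTER_CUBIC))
"
```

```text
t 2.3 tcp [529.021 127.372 118.839] post -89.38447458941192 173.09806639157347 zyaw-post deg -89.95885071058234 F [-0.132  0.073  0.353] w 0.00445614296292946 q [ 0.108  0.32   1.74  -0.     1.086  1.598]
(array([-0.003,  0.047, -0.002]), np.float64(0.0007181905851942894))
```

View pics/top1.png

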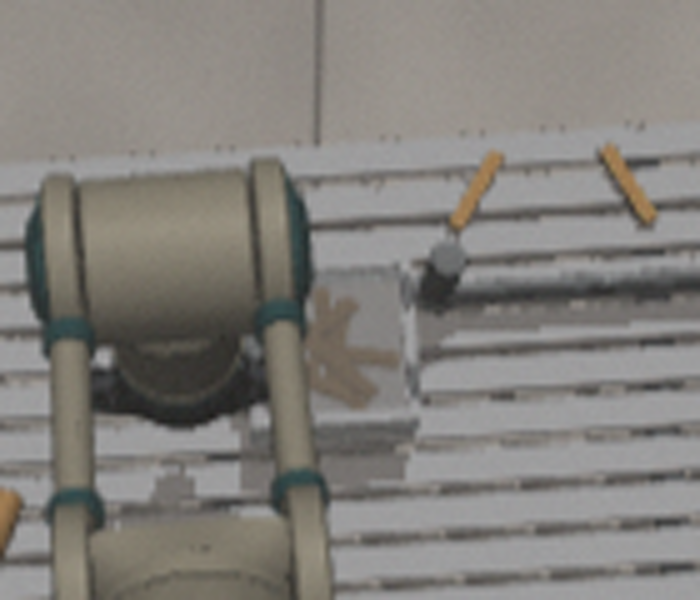

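View pics/scene1.png

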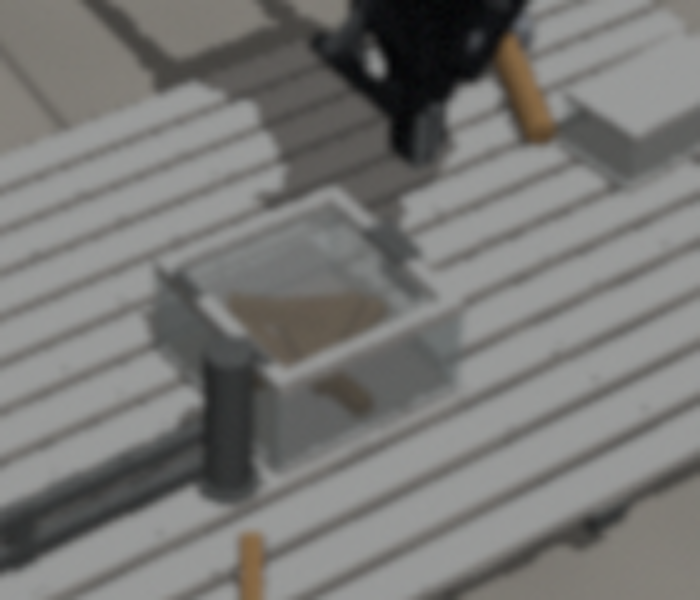

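The fingers, at scene crop (420,150), are clear of everything on the latch side of the box. I'll go down and then ease into contact.

Emit:
{"fn": "send_rows", "kwargs": {
  "increments": [
    [[0,0.02,0,0,0],[0,0.04,0,0,0],[0,0.047,0,0,0],[0,0.047,0,0,0],[0,0.047,0.006,0,0],[0,0.047,0.012,0,0],[0,0.047,0.016,0,0],[0,0.047,0.02,0,0]]
  ]
}}

```text
time_s: 3.2
tool_pos: [532.8, 106.9, 74.9]
ee_rot: [-0.029, 0.028, -0.707, 0.707]
contact_force: [0.1, -0.0, 0.2]
width: -0.001
```

Emit:
{"fn": "send_rows", "kwargs": {
  "increments": [
    [[0,0,0.003,0,0],[0,0,0.006,0,0],[0,0,0.009,0,0],[0,0,0.012,0,0]]
  ]
}}

```text
time_s: 3.6
tool_pos: [533.0, 95.9, 74.3]
ee_rot: [0.028, -0.029, 0.707, -0.706]
contact_force: [-1.2, 2.1, 1.2]
width: -0.002
```

```bash
cat > look.py <<'E'
from st import *
import sys
st()
i=sys.argv[1]
d=manip.snapshot('scene')['frame'];cv2.imwrite('pics/scene%s.png'%i,cv2.convertScaleAbs(cv2.resize(d[170:290,250:410],None,fx=5,fy=5,interpolation=cv2.INTER_CUBIC),alpha=1.3))
E
python3 look.py 2
```

```text
t 3.6 tcp [532.962  95.896  74.302] post -87.98093638721673 141.4071825547666 zyaw-post deg -89.99168387846423 F [-1.177  2.13   1.151] w -0.0022948301951069036 q [0.049 0.362 1.806 0.001 0.974 1.539]
```

View pics/scene2.png

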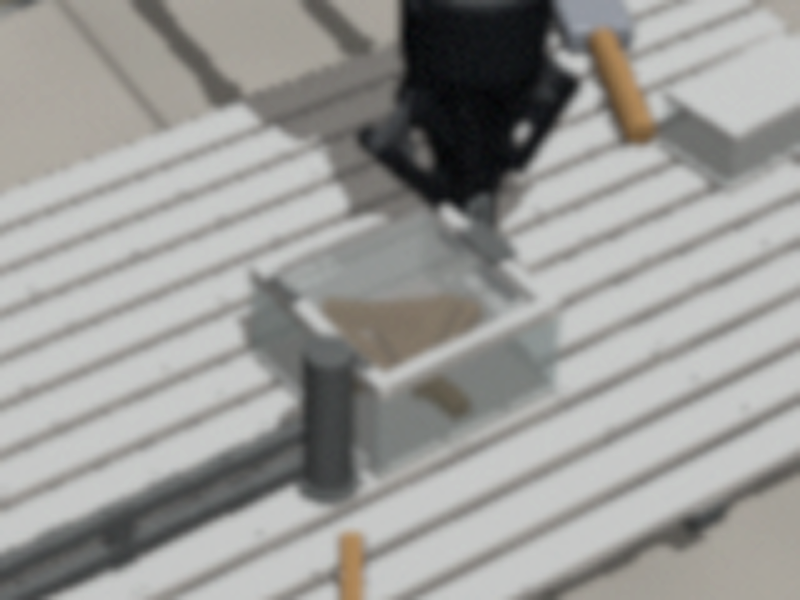

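Contact has just been made (2 N). I'll push straight until the box meets the post.

Emit:
{"fn": "send_rows", "kwargs": {
  "increments": [
    [[0,0,0.003,0,0],[0,0,0.006,0,0],[0,0,0.009,0,0]]
  ]
}}

```text
time_s: 3.95
tool_pos: [533.9, 86.5, 74.3]
ee_rot: [0.029, -0.029, 0.707, -0.707]
contact_force: [-1.7, 2.2, 0.9]
width: -0.001
```

```bash
python3 look.py 3
```

```text
t 3.95 tcp [533.912  86.514  74.257] post -87.78641311550187 131.97966827010836 zyaw-post deg -89.96233686552549 F [-1.653  2.247  0.92 ] w -0.0007265146017801012 q [0.032 0.361 1.808 0.    0.973 1.522]
```

View pics/scene3.png

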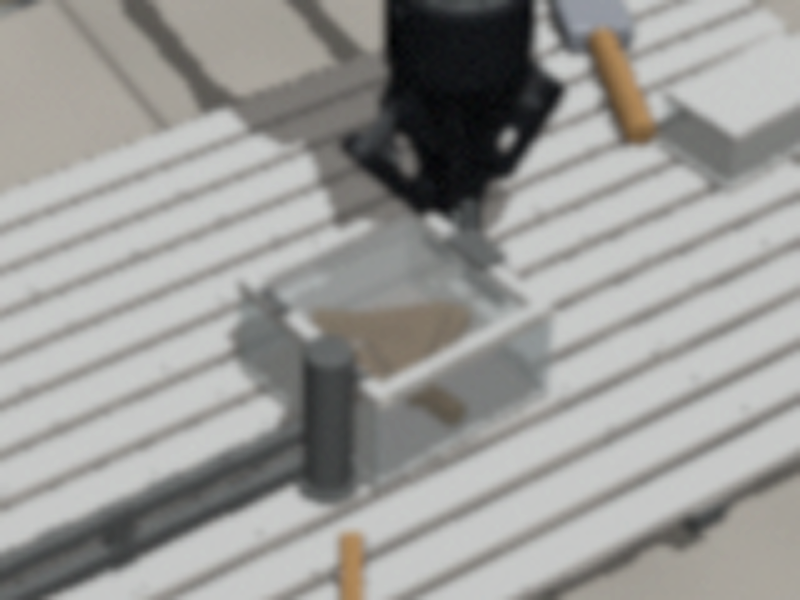

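The box (scene crop centre about (400,330)) sits just at the post and is starting to turn. Next is the arc about the post, in calls of 0.32 rad.

Emit:
{"fn": "send_rows", "kwargs": {
  "increments": [
    [[0.005,0,0.0035,-0.04,0],[0.01,0,0.0075,-0.08,0],[0.015,0,0.0115,-0.12,0],[0.02,0,0.0155,-0.16,0],[0.025,0,0.02,-0.2,0],[0.029,0,0.0245,-0.24,0],[0.033,0,0.0295,-0.28,0],[0.0375,0,0.0345,-0.32,0]]
  ]
}}

```text
time_s: 4.8
tool_pos: [499.8, 48.6, 74.3]
ee_rot: [-0.142, 0.141, -0.692, 0.693]
contact_force: [0.9, 1.2, -0.5]
width: 0.001
```

```bash
python3 look.py 4
```

```text
t 4.8 tcp [499.81   48.57   74.294] post -124.82175289907862 96.8929090946051 zyaw-post deg -71.52807992864227 F [ 0.878  1.173 -0.525] w 0.0005418106079380846 q [-0.041  0.311  1.891 -0.001  0.938  1.127]
```

View pics/scene4.png

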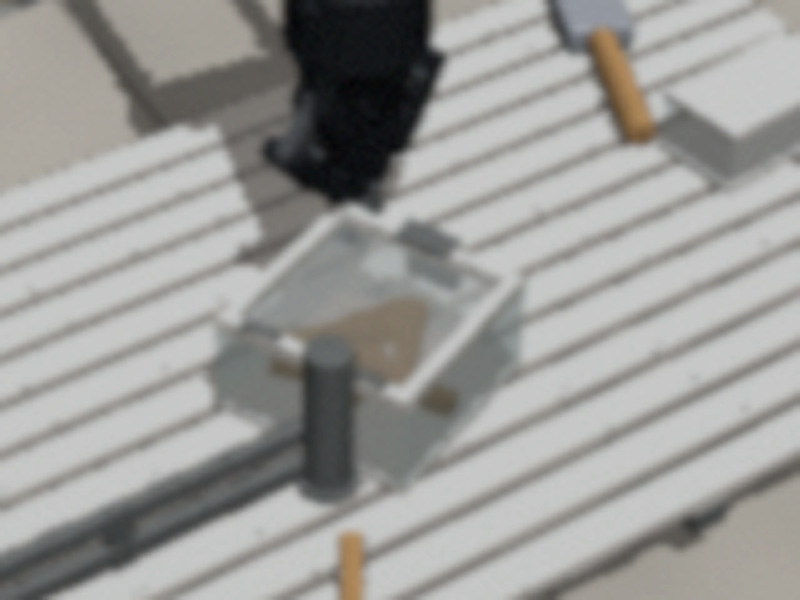

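The box has turned about 20°. The post (330,345) now touches nearer the middle of the back face, and the finger (365,195) is close to the rim corner (348,207). I'll measure the rim before going on.

```bash
cat > rim.py <<'E'
from st import *
def rim(c,tool=True):
    # order: latch -x, latch +x, back +x, back -x  (scene crop px)
    Q=[plane("scene",(250+x/5,170+y/5),106)[:2]-p for x,y in c]
    Q=np.array([[X@q,Y@q] for q in Q]);m=Q.mean(0)
    v=(Q[1]-Q[0])+(Q[2]-Q[3]);v/=np.linalg.norm(v);u=np.array([-v[1],v[0]])
    print("centre",m,"rot deg",np.degrees(np.arctan2(v[1],v[0])),"sides",[np.linalg.norm(Q[i]-Q[i-1]) for i in range(4)])
    print("post in box",-m@v,-m@u,"tool in box",(np.array([X@d,Y@d])-m)@v,(np.array([X@d,Y@d])-m)@u)
E
python3 -c "
from rim import *
rim([(345,207),(520,280),(395,397),(228,318)])
rim([(420,205),(540,300),(378,390),(260,282)])"
```

```text
centre [-45.571  55.261] rot deg 22.48050737747954 sides [np.float64(103.41489999622651), np.float64(103.72033429416426), np.float64(105.81165257364958), np.float64(97.44496142566885)]
post in box 20.977531924912096 -68.48637177006783 tool in box -58.520940915146504 68.58758322026361
centre [-41.944  69.165] rot deg 3.5337584692113366 sides [np.float64(101.21724214217771), np.float64(93.50509194622026), np.float64(103.20822048886728), np.float64(96.59390121715415)]
post in box 37.60132858546227 -71.61902196785239 tool in box -82.09641542881353 32.21607035880687
```

Emit:
{"fn": "send_rows", "kwargs": {
  "increments": [
    [[0,0,-0.008,0,0],[-0.01,0,-0.008,0,0],[-0.021,0,-0.008,-0.03,0],[-0.021,0,-0.004,-0.07,0],[-0.021,0,-0.002,-0.07,0]]
  ]
}}

```text
time_s: 5.35
tool_pos: [519.8, 59.6, 74.3]
ee_rot: [-0.166, 0.165, -0.687, 0.688]
contact_force: [0.0, 0.6, -0.9]
width: 0.003
```

```bash
python3 look.py 5; python3 -c "
from rim import *
rim([(345,207),(520,280),(395,397),(228,318)])"
```

```text
t 5.35 tcp [519.773  59.622  74.297] post -104.03600598598506 106.30751992846423 zyaw-post deg -67.5382498541635 F [ 0.029  0.626 -0.944] w 0.002598946884865635 q [-0.019  0.338  1.847 -0.     0.955  1.08 ]
centre [-45.571  55.261] rot deg 22.48050737747954 sides [np.float64(103.41489999622651), np.float64(103.72033429416426), np.float64(105.81165257364958), np.float64(97.44496142566885)]
post in box 20.977531924912096 -68.48637177006783 tool in box -35.02288275957346 69.41862312484331
```

View pics/scene5.png

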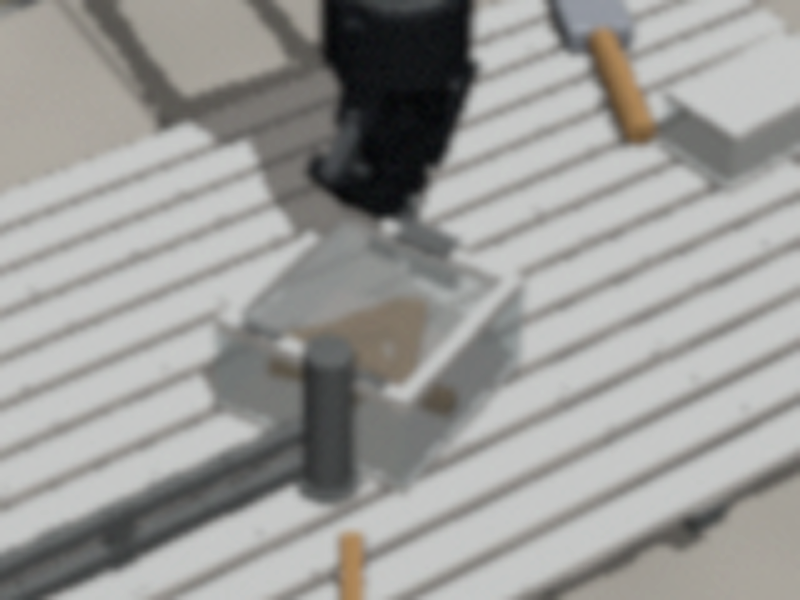

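The finger (400,215) is back about 35 mm to -x of the latch, and the box has not moved. I'll continue the arc.

Emit:
{"fn": "send_rows", "kwargs": {
  "increments": [
    [[0.005,0,0.004,-0.04,0],[0.0105,0,0.009,-0.08,0],[0.0155,0,0.0115,-0.12,0],[0.0205,0,0.0145,-0.16,0],[0.025,0,0.018,-0.2,0],[0.03,0,0.021,-0.24,0],[0.0345,0,0.0245,-0.28,0],[0.039,0,0.0285,-0.32,0]]
  ]
}}

```text
time_s: 6.2
tool_pos: [495.9, 16.5, 74.2]
ee_rot: [0.273, -0.273, 0.653, -0.652]
contact_force: [-0.1, 0.5, 0.5]
width: -0.001
```

```bash
python3 look.py 6
```

```text
t 6.2 tcp [495.9    16.54   74.195] post -131.28788803773799 65.27953180692543 zyaw-post deg -49.22931839584977 F [-0.079  0.511  0.518] w -0.001297224790413479 q [-0.107  0.304  1.903  0.001  0.935  0.671]
```

View pics/scene6.png

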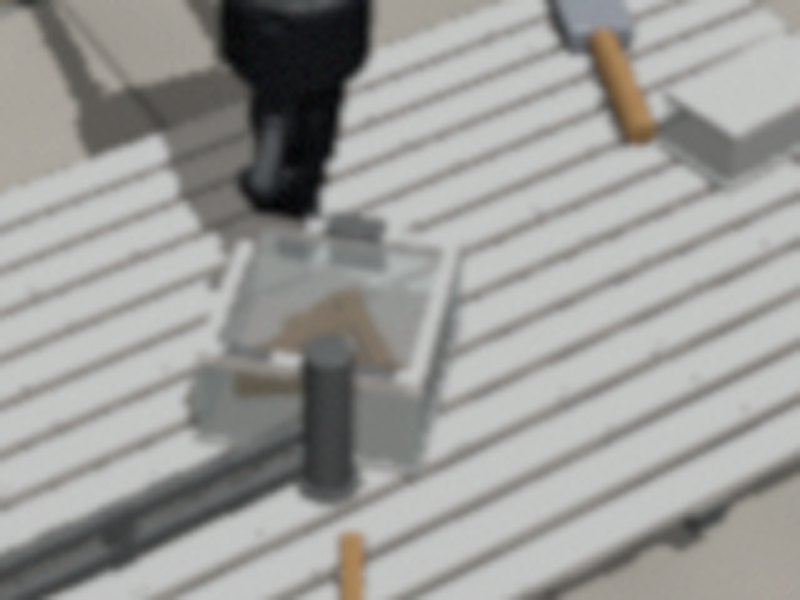

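The box has turned to about 45°. Its rim corners are near (245,235), (460,250), (415,382) and (205,360).

```bash
python3 -c "
from rim import *
rim([(242,233),(462,247),(415,385),(200,362)])
"
```

```text
centre [-52.904  35.394] rot deg 49.58856659038315 sides [np.float64(98.19748073558509), np.float64(111.3737847067919), np.float64(105.15313554732444), np.float64(102.99165143534698)]
post in box 7.346867531802385 -63.225890548714794 tool in box -28.90869976800471 78.8274684545344
```

Emit:
{"fn": "send_rows", "kwargs": {
  "increments": [
    [[0.005,0,0,-0.07,0],[0.009,0,0.003,-0.15,0],[0.009,0,0.006,-0.15,0],[0.009,0,0.009,-0.15,0],[0.009,0,0.012,-0.15,0]]
  ]
}}

```text
time_s: 6.75
tool_pos: [490.8, 4.8, 73.7]
ee_rot: [0.315, -0.323, 0.636, -0.626]
contact_force: [-17.1, 11.9, 16.3]
width: 0.0
```

Emit:
{"fn": "send_rows", "kwargs": {
  "increments": [
    [[0.005,0,0.002,-0.04,0],[0.0105,0,0.004,-0.08,0],[0.0155,0,0.0065,-0.12,0],[0.0205,0,0.009,-0.16,0],[0.0255,0,0.012,-0.2,0]]
  ]
}}

```text
time_s: 7.25
tool_pos: [486.5, -23.8, 73.7]
ee_rot: [0.378, -0.385, 0.599, -0.591]
contact_force: [-11.9, 6.0, 11.0]
width: 0.001
```

```bash
python3 look.py 7
```

```text
t 7.25 tcp [486.47  -23.839  73.691] post -143.92509110989533 25.786634394577728 zyaw-post deg -29.28095308304925 F [-11.949   5.95   10.975] w 0.0008165595617837905 q [-0.193  0.299  1.913  0.002  0.943  0.236]
```

View pics/scene7.png

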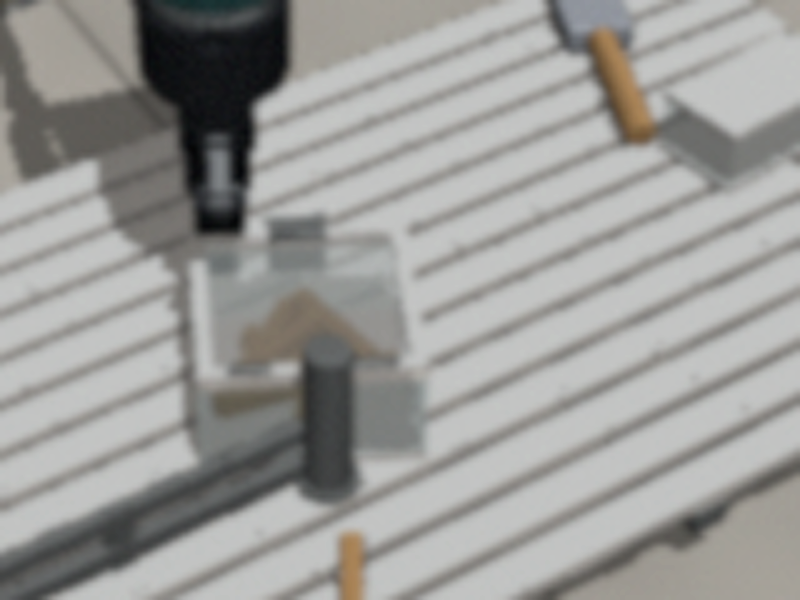

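```bash
python3 -c "
from rim import *
rim([(190,250),(400,232),(425,372),(195,380)])
"
```

```text
centre [-59.139  23.501] rot deg 62.13908795618516 sides [np.float64(95.95306134928627), np.float64(106.58284143804066), np.float64(104.9998338599833), np.float64(108.72850074067725)]
post in box 6.8603990997183715 -63.26660007913247 tool in box -38.404055847361676 75.72260808104038
```

Emit:
{"fn": "send_rows", "kwargs": {
  "increments": [
    [[0.0055,0,0.002,-0.04,0],[0.011,0,0.004,-0.08,0],[0.016,0,0.0065,-0.12,0],[0.0215,0,0.009,-0.16,0],[0.0265,0,0.0115,-0.2,0],[0.0315,0,0.0145,-0.24,0],[0.0365,0,0.0175,-0.28,0],[0.0415,0,0.021,-0.32,0]]
  ]
}}

```text
time_s: 8.1
tool_pos: [491.4, -72.3, 73.6]
ee_rot: [0.47, -0.473, 0.529, -0.525]
contact_force: [-6.5, 0.4, 2.7]
width: 0.002
```

```bash
python3 look.py 8
```

```text
t 8.1 tcp [491.437 -72.28   73.646] post -142.85897015360084 -22.896310696687298 zyaw-post deg -10.896827427116857 F [-6.467  0.419  2.684] w 0.0018583728935339158 q [-0.285  0.309  1.897 -0.001  0.943 -0.175]
```

View pics/scene8.png

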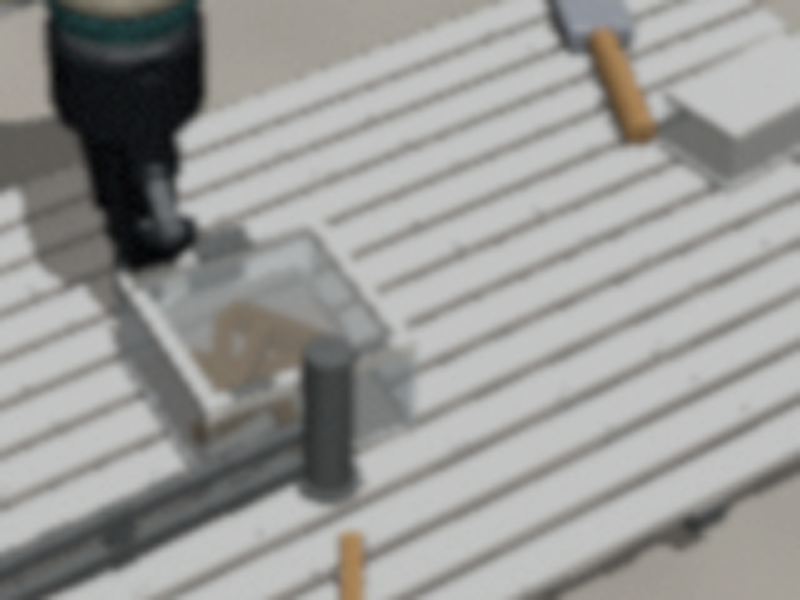

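The box is nearly aligned, with rim corners near (118,275), (315,227), (400,345) and (208,415).

```bash
python3 -c "
from rim import *
rim([(118,275),(315,225),(405,343),(207,415)])
"
```

```text
centre [-66.527   4.364] rot deg 81.93458778441132 sides [np.float64(110.98075764244915), np.float64(104.95617114608586), np.float64(99.57802694920446), np.float64(105.640173964537)]
post in box 5.01311456535676 -66.48108255293907 tool in box -38.77461187081151 71.3365999162718
```

Emit:
{"fn": "send_rows", "kwargs": {
  "increments": [
    [[0.0055,0,0.002,-0.04,0],[0.011,0,0.004,-0.08,0],[0.016,0,0.0065,-0.12,0],[0.0215,0,0.009,-0.16,0],[0.0255,0,0.011,-0.19,0],[0.0255,0,0.013,-0.19,0]]
  ]
}}

```text
time_s: 8.75
tool_pos: [496.5, -97.8, 73.1]
ee_rot: [-0.516, 0.523, -0.485, 0.474]
contact_force: [-18.7, 1.5, 13.5]
width: 0.001
```

```bash
python3 look.py 9
```

```text
t 8.75 tcp [496.486 -97.849  73.144] post -139.87744792258795 -48.78767796290319 zyaw-post deg -0.03895274585450732 F [-18.687   1.539  13.513] w 0.0008624234583544879 q [-0.33   0.327  1.87  -0.003  0.964 -0.408]
```

View pics/scene9.png

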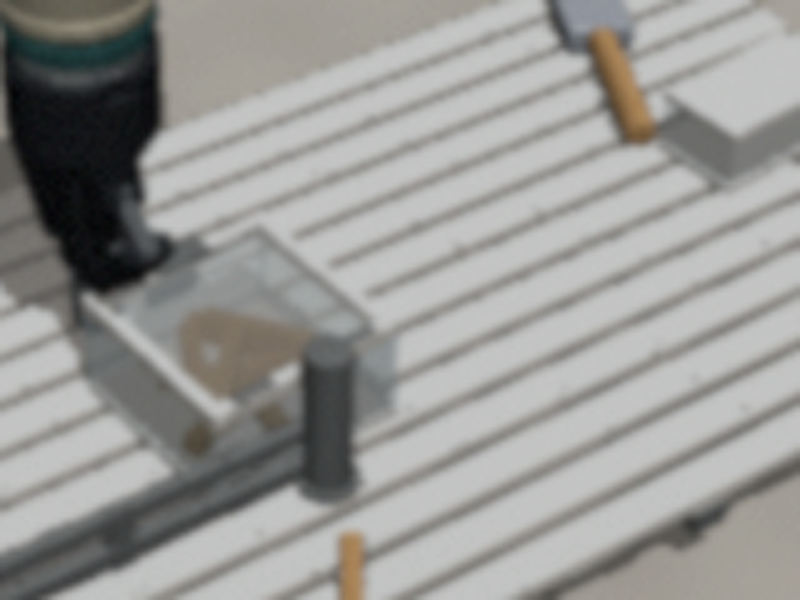

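```bash
python3 -c "
from rim import *
rim([(82,292),(262,228),(375,332),(217,415)])
"
```

```text
centre [-72.265  -7.801] rot deg 90.51148724979073 sides [np.float64(111.36311920775614), np.float64(100.45152908847504), np.float64(97.02809836486865), np.float64(94.08335112237049)]
post in box 7.1558739270061045 -72.33175832243418 tool in box -40.38346480313134 68.00986283678495
```

The force says the box is seated. I'll back off, raise the arm, and check from both cameras.

Emit:
{"fn": "send_rows", "kwargs": {
  "increments": [
    [[0,0,-0.01,0,0],[0,0,-0.03,0,0],[0,-0.02,-0.06,0,0],[0,-0.06,-0.1,0,0],[0,-0.1,-0.15,0,0],[0,-0.13,-0.2,0,0],[0,-0.13,-0.2,0,0]]
  ]
}}

```text
time_s: 9.5
tool_pos: [304.2, -115.8, 206.2]
ee_rot: [-0.519, 0.519, -0.479, 0.481]
contact_force: [1.0, -1.4, 0.5]
width: 0.0
```

```bash
python3 look.py 10;python3 -c "
from rig import manip
import cv2
d=manip.snapshot('top')['frame'];cv2.imwrite('pics/top10.png',cv2.convertScaleAbs(cv2.resize(d[95:195,310:470],None,fx=5,fy=5,interpolation=cv2.INTER_CUBIC),alpha=1.3))"
```

```text
t 9.5 tcp [ 304.171 -115.85   206.244] post -333.01627023580744 -51.30756455945186 zyaw-post deg -0.13520531868393768 F [ 0.969 -1.352  0.465] w 0.00048590730022586164 q [-0.578 -0.1    1.998 -0.001  1.24  -0.656]
```

View pics/scene10.png

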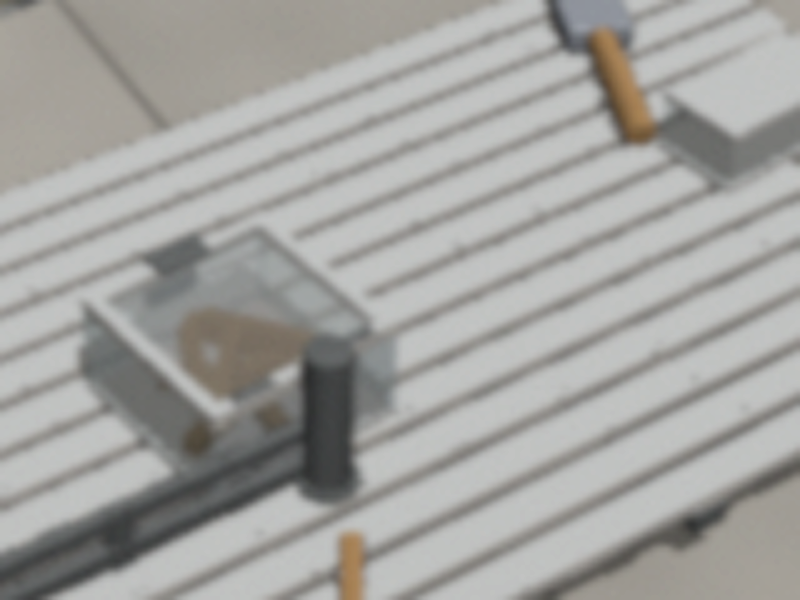

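View pics/top10.png

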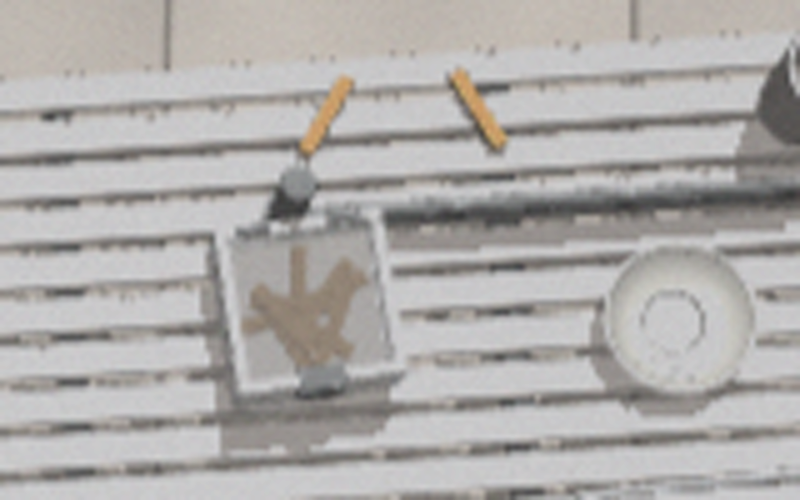

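The top crop shows rim corners near (218,235), (380,211), (402,375) and (238,395), so the box may still be skewed by about 5°. The dish at (680,322) is untouched. I'll measure both.

```bash
python3 -c "
from st import *
c=[(238,395),(402,375),(380,211),(218,235)]
L=[plane('top',(310+x/5,95+y/5),106)[:2]-p for x,y in c]
Q=np.array([[X@q,Y@q] for q in L]);print(Q,Q.mean(0))
for i in range(4):
  v=Q[i]-Q[i-1];print(np.degrees(np.arctan2(v[1],v[0])),np.hypot(*v))
for q in [(390,215),(780,190)]:
  v=plane('top',(310+q[0]/5,95+q[1]/5),84)[:2]-p;print('rail',X@v,Y@v)
v=plane('top',(310+680/5,95+322/5),66)[:2];print('dish',v)
v=plane('top',(310+298/5,95+185/5),131)[:2]-p;print('post',X@v,Y@v)
from rim import rim
rim([(82,300),(262,228),(375,325),(215,415)])
# project ideal flush box back-top corners
for n in('top','scene'):
  for xx,yy in [(-122,50),(-122,-60),(-12,-60),(-12,50)]:
    g=p+X*xx+Y*yy;u=proj(n,[g[0],g[1],106]);print(n,((u[0]-310)*5,(u[1]-95)*5) if n=='top' else ((u[0]-250)*5,(u[1]-170)*5))
"
```

```text
[[-133.957   44.459]
 [-126.746  -61.794]
 [ -18.075  -55.314]
 [ -28.068   50.801]] [-76.712  -5.462]
-176.5723988267344 106.0789272920417
-86.11780104582449 106.49743035517436
3.4126766199068572 108.86431917171937
95.37952330521644 106.58427999055884
rail -15.721172020488634 -65.21529528078585
rail -13.385349139785543 -322.86517596369055
dish [ 558.043 -299.707]
post -4.309557779858769 -0.27060463160210957
centre [-72.131  -8.006] rot deg 93.05547612138008 sides [np.float64(105.84199728347207), np.float64(103.16467579625157), np.float64(92.96608058318935), np.float64(98.06705626166895)]
post in box 4.149473518060042 -72.45514350675884 tool in box -29.81922702996248 262.36302067744464
top (np.float64(228.25283975687228), np.float64(377.19430423574636))
top (np.float64(398.68725490044767), np.float64(367.9006091106078))
top (np.float64(386.53633468819237), np.float64(201.49283255239283))
top (np.float64(217.70116758833183), np.float64(210.8242885352884))
scene (np.float64(279.6074805684219), np.float64(219.62766657455134))
scene (np.float64(89.64889855266506), np.float64(296.9231698252463))
scene (np.float64(205.71510884431035), np.float64(427.6662084554356))
scene (np.float64(402.18993774978486), np.float64(340.4700887910289))
```

The box is over-rotated by about 4°. Its rail end touches and its post end stands a few mm off, which is within tolerance. One gentle push at the middle, on the latch between post and rail end, will square it.

```bash
python3 -c "
from st import *
st();print(to(-170,-10,78,0))"
```

```text
t 9.6 tcp [ 304.691 -116.269  206.503] post -332.53155588517694 -51.76717130754686 zyaw-post deg -0.23077534003772462 F [ 0.414 -1.24  -0.018] w -5.245393681429886e-05 q [-0.578 -0.1    1.998 -0.001  1.238 -0.654]
(array([-0.043,  0.129,  0.162]), np.float64(-0.0040277895160677896))
```

Emit:
{"fn": "send_rows", "kwargs": {
  "increments": [
    [[-0.02,0.02,0.03,0,0],[-0.043,0.05,0.06,0,0],[-0.043,0.08,0.1,0,0],[-0.043,0.11,0.13,0,0],[-0.043,0.128,0.155,0,0],[-0.043,0.128,0.162,0,0],[-0.043,0.128,0.167,0,0],[-0.043,0.128,0.172,0,0]]
  ]
}}

```text
time_s: 10.4
tool_pos: [473.8, -59.0, 76.6]
ee_rot: [-0.519, 0.519, -0.48, 0.48]
contact_force: [-0.3, -0.2, -0.2]
width: 0.0
```

Emit:
{"fn": "send_rows", "kwargs": {
  "increments": [
    [[0,0,0.003,0,0],[0,0,0.006,0,0],[0,0,0.008,0,0],[0,0,0.01,0,0]]
  ]
}}

```text
time_s: 10.8
tool_pos: [483.5, -58.3, 76.8]
ee_rot: [0.52, -0.519, 0.479, -0.48]
contact_force: [-0.9, 0.8, -0.1]
width: 0.0
```

```bash
python3 look.py 11
```

```text
t 10.8 tcp [483.525 -58.332  76.772] post -149.62695944219078 -8.358943651570982 zyaw-post deg -0.038108517579886224 F [-0.916  0.771 -0.131] w 0.00012000390881708715 q [-0.263  0.289  1.92  -0.     0.932 -0.343]
```

View pics/scene11.png

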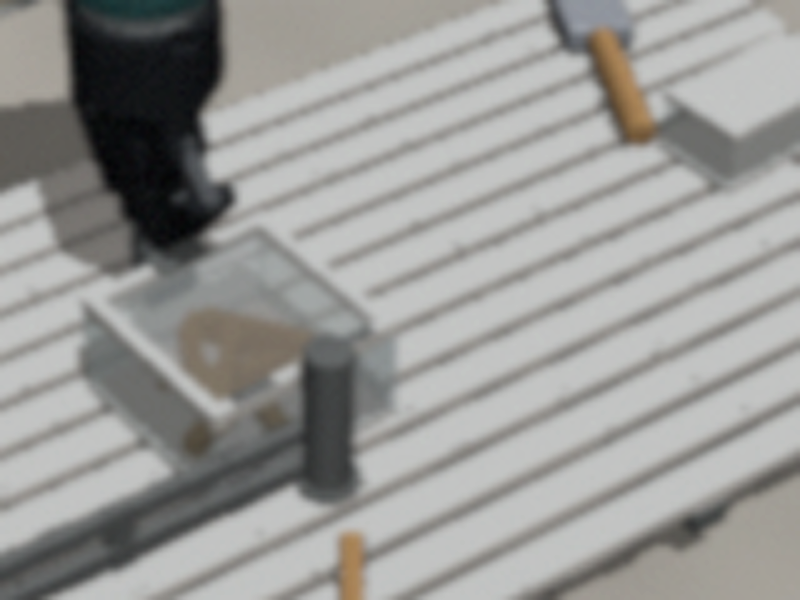

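The finger (190,235) is at the latch and just touching it. I'll ease forward.

Emit:
{"fn": "send_rows", "kwargs": {
  "increments": [
    [[0,0,0.002,0,0],[0,0,0.004,0,0],[0,0,0.005,0,0]]
  ]
}}

```text
time_s: 11.15
tool_pos: [484.1, -57.5, 75.9]
ee_rot: [-0.518, 0.522, -0.482, 0.477]
contact_force: [-9.6, -1.2, 7.4]
width: -0.001
```

Emit:
{"fn": "send_rows", "kwargs": {
  "increments": [
    [[0,0,0.001,0,0],[0,0,0.002,0,0]]
  ]
}}

```text
time_s: 11.35
tool_pos: [484.3, -57.1, 75.8]
ee_rot: [-0.517, 0.523, -0.483, 0.476]
contact_force: [-13.0, -0.7, 10.1]
width: 0.001
```

Emit:
{"fn": "send_rows", "kwargs": {
  "increments": [
    [[0,0,-0.02,0,0],[0,-0.03,-0.06,0,0],[0,-0.07,-0.11,0,0],[0,-0.11,-0.15,0,0],[0,-0.11,-0.18,0,0],[0,-0.11,-0.18,0,0]]
  ]
}}

```text
time_s: 11.95
tool_pos: [307.3, -71.5, 187.8]
ee_rot: [-0.519, 0.519, -0.479, 0.481]
contact_force: [-0.1, 0.4, -0.1]
width: -0.004
```

```bash
python3 -c "
from rig import manip
import cv2
d=manip.snapshot('top')['frame'];cv2.imwrite('pics/top12.png',cv2.convertScaleAbs(cv2.resize(d[115:185,340:420],None,fx=10,fy=8.5,interpolation=cv2.INTER_CUBIC),alpha=1.4))
d=manip.snapshot('scene')['frame'];cv2.imwrite('pics/scene12.png',cv2.convertScaleAbs(cv2.resize(d[205:280,260:340],None,fx=8,fy=8,interpolation=cv2.INTER_CUBIC),alpha=1.5))"
```

```text
(no output)
```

View pics/top12.png

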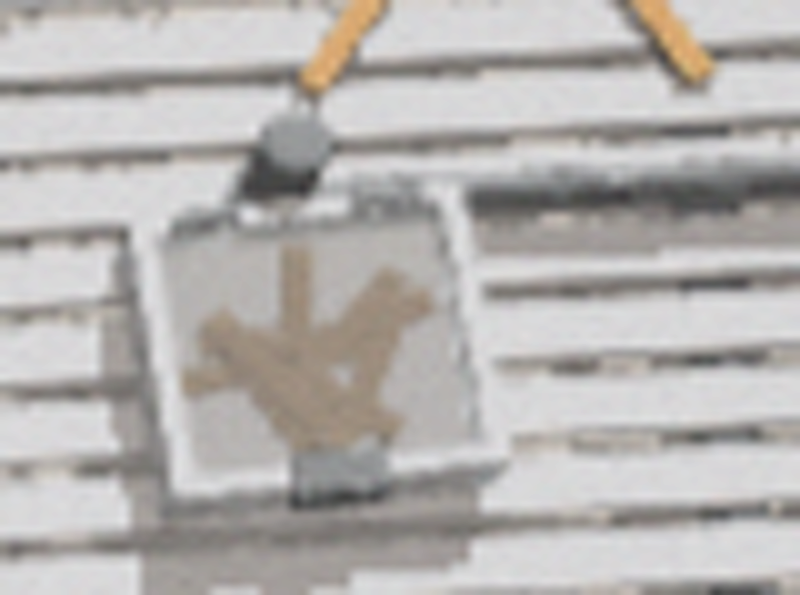

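View pics/scene12.png

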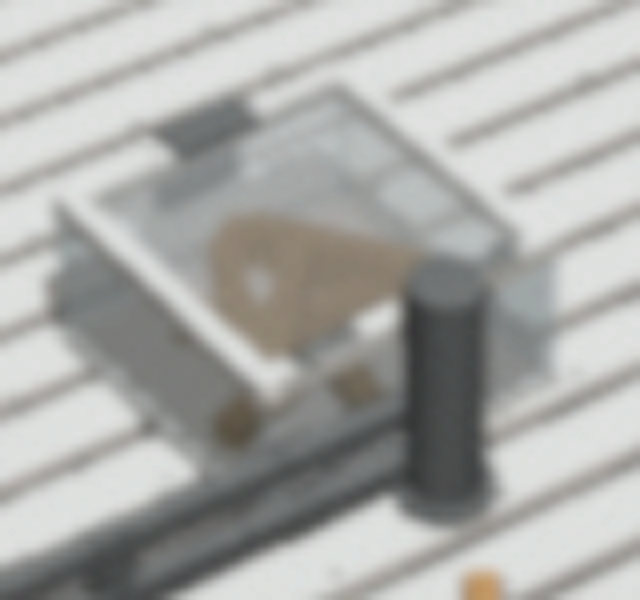

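The top zoom shows the back rim from (130,228) to (460,187), about 4° off the rail line. The latch at (340,475) faces the robot, and both zooms show the box flat. A firm 13 N push at the middle moved it less than 1 mm, so it is already seated against post and rail. My guess is that the rim overhangs the lower rail. All measurements are within the limits, and the arm is clear.

```bash
python3 -c "
from st import *
st()
c=[(170,492),(502,465),(462,186),(130,228)]
Q=np.array([plane('top',(340+x/10,115+y/8.5),106)[:2]-p for x,y in c]);Q=np.array([[X@q,Y@q] for q in Q]);print(Q.mean(0))
v=(Q[0]-Q[1])+(Q[3]-Q[2]);print('skew',np.degrees(np.arctan2(-v[0],v[1])))
manip.close_job()"
```

```text
t 12.05 tcp [311.258 -72.219 186.917] post -322.45325520693876 -8.385971590791394 zyaw-post deg -0.09692710030365655 F [ 0.782 -1.393 -0.009] w 0.005071719462072675 q [-0.447 -0.092  2.043  0.     1.187 -0.526]
[-75.098  -4.597]
skew 3.9100011177716607
the job is handed in; nothing more can be done
```

I swung the box a quarter turn about the post with the shut fingers, and it now stands against the post and rail with its latch facing the robot. I handed the job in at about 12 s with the arm well clear; no verdict was reported.

| Last check | Measured | Limit |
|---|---|---|
| Box out of line with the rail | about 4° | 10° |
| Box middle in front of the post's axis | 72 to 75 mm | 85 mm |
| Box middle along the rail, on the rail's side of the post | about 5 mm | 120 mm (35 mm on the other side) |

- **Dish:** it measured within about 2 mm of where it started.
- **Not quite flat:** the back kept its 4° skew. A last push at the middle reached 13 N and moved the box less than 1 mm, so I left it. The rim may overhang the lower rail, but I did not confirm that.
- **Camera disagreement:** the two views differed by about 4 mm in position and 1 to 2° in angle.
- **Pressing on the post part-way:** I could not measure contact with the post directly. I inferred it from the pictures and from about 17 N sideways on the tool when the box was roughly half turned.

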